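# Feed a bridge blank through the measuring track

## Robot

A 6-joint arm with a two-finger parallel gripper is mounted at the origin on the work surface. World frame = base frame: x ahead of the robot, y to its left, z up, the work surface at z = 0. Lengths are in mm, angles in rad, forces in N, time in s.
With the tool pointing down it reaches from about 275 to 750 mm from the base axis. Payload 10.2 kg.
Tool frame: the origin (TCP) lies midway between the tips of the shut fingers; the grasp point (between the pads) lies 19 mm behind it (r.grip_depth is the distance from the TCP to the grasp point, in mm); z points along the fingers, y is the line along which they close (so a half turn about z gives the same grasp; the last joint's range is limited). The gripper opens to 85 mm and grips with 20 to 120 N. Pads are 22 mm wide; open, the fingers measure 114 mm over their backs; the gripper's body (76 mm by 85 mm) begins 54 mm behind the grasp point. The pads swing forward as they close: fully open they stand 13 mm farther back than shut.
Start: joints at [-1.349, 0.313, 1.498, -0, 1.331, -0.223], TCP at [225.884, -473.928, 231.294] pointing down, gripper open.
Joint ranges: [-2.94, 2.94], [-0.97, 2.17], [0.19, 2.56], [-1.23, 4.37], [0.02, 3.11], [-2.88, 2.88]. Speed limits (rad/s): [2.39, 2.39, 3.01, 3.14, 3.14, 3.14].

## Interface

Orientations are given as a unit quaternion [x, y, z, w].
In Python, from workcell import r gives the robot as it stands. The module is installed in compiled form; this text tells all that it offers.
- The arm moves only by the tool carry_out, never from a script. Its argument "series" is a list of rows, each an object of numbers: "dx", "dy", "dz": the shift along the world's x, y, z in m; "spin": the turn about the world's z in degrees. In form: [{"dx": .., "dy": .., "dz": .., "spin": ..}, ...]. A call has 1 to 8 rows; each row is the pose to reach, as a shift and turn from the pose commanded when the call began; what a row does not reach only later rows make up. A row lasts 1/8 s, in which the tool goes at most 62.5 mm and 10.7 degrees, less where a joint would pass 70% of its speed; a pose out of reach is approached as far as the arm can. A call with a gripper value outside its range is refused whole. "jaw" is the closure, from -1 (fully open) to 1 (shut), set as the call begins (left out, the last holds). The fingers move at their own pace and stop on an object; "squeeze" is the grip in N (left out, the last holds). Time passes only in rows, so rows that repeat a pose let the fingers close. It gives the time, the measured TCP pose, the force, the opening and the grip force at its end, in the units of the state.
- r.get_obs(): the state, without advancing time (a new reading comes with each control period).
- r.grab_frame(name): name is "scene" or "top" or "wrist"; returns (picture, depth): 480x640x3 uint8, red, green, blue; 480x640 float32, mm along the optical axis (not along the pixel's ray), 0 where there is no reading.
- r.camera_info(name): a dict with "vfov" (degrees; the focal length in pixels is half the picture's height over the tangent of half this angle, whatever the lens; pixels are square), "cx", "cy" (the principal point, pixels), "T" (4x4, takes a point from camera to world coordinates). Camera axes: x right, y up, looking along -z (the intrinsics and any distortion apply to the point x, -y, -z); pixel columns grow to the right and rows downward; lengths in mm; the calibration is good to about 2 mm. The wrist camera is an equidistant fisheye: a pixel r from the principal point sees the ray r / f radians off the axis. A picture is of the moment at which its call begins: read the wrist's pose just before it. camera_info takes no time and is no camera call; for the wrist camera it gives the pose at the moment of the call.
- r.hand_in(): hands the job in; it is judged then, once.
The state is a dict: "time_s": time; "q": joint angles; "joint_vel": joint speeds; "tau": joint torques, N m; "tool_pos": TCP position; "tcp_rot": TCP orientation; "force": force on the tool from outside, world axes, zero at the start; "wrist_torque": the same for the moment, N m; "gripper_width": opening from 0.0 (shut) to 1.0 (fully open); "gripper_force": force on a finger pad.
Only numpy, scipy, OpenCV 4.12 (cv2) and the standard library are available. Lean on these libraries where they do the work, as an engineer would, in place of code of your own. Each camera call takes 0.05 s, during which the arm holds its last target. There are 200 camera calls.

## Task

Take the wooden push stick by its upright grip and, with its long nose, push the viola bridge blank along the guide track and under the measuring arch, until the blank lies wholly clear beyond the arch but still wholly on the track. Do not touch the blank with the fingers; use the stick only. Then stand the stick back on the bench on its sole, off the track.

Things in the scene. Friction and masses are not known exactly. Their poses are not given: they have to be found in the camera images.
- gauge_track: Fixed plywood board with 2 dark fences under a low aluminium arch. Origin: bench level, channel middle, below arch. x = feed direction, z up. mm: board x -200 to 120 (far end open), 80 wide, its top (channel floor) z 10; fences x -140 to 120, inner faces y -24 and 24, 12 thick, tops z 26, flaring out to x -177; arch x -15 to 15, y -42 to 42, underside z 34, black gauge box on top to z 60.
- bridge_blank: Pale maple viola bridge blank, 50 mm long (x), 40 wide (y), 12 thick, 20 g; two feet at its +x end, flat rear face at x = -25 mm, three dark round spots on top. Origin: centre of its underside. It starts flat on the channel floor between the fences, before the arch, feet towards the arch. Blanks lying elsewhere are bystanders.
- push_stick: Pale wooden L-shaped stick, 80 g, standing on its sole on the bench. Sole 24 mm wide, 12 high, from x = -25 (tail) to 115 mm (end of nose). Upright grip 40 mm long (x), 24 wide (y), centred over the origin, top at z = 72 mm. Origin: underside of the sole, below the grip. x along the nose, z up. The block with a like grip on a short cork sole without a nose is a bystander.
- stick_nose (a point): Centre of the push stick's front end face (24 mm wide, 12 high), which pushes the blank: 115 mm ahead of the stick's origin along its x axis, 6 mm above its underside.
Things that resemble listed ones, but are neither listed nor needed, are in the scene too. Leave any orange look-alike of the push_stick alone.

How it is judged:
By the outcome, as a careful person would: the job done as asked, in the order asked, and still so for the second after the job is handed in, with the robot touching nothing.
It also fails if it takes over 54 s, if anything falls off the work surface, if the arm or the gripper's body presses on something with over 40 N, if the wrist force passes 120 N, or if a joint passes its speed limit or range.

## Working session

There is one attempt and no reset: what is moved stays moved. The work goes in short steps, Python scripts to look and compute and a tool call to move; the robot and the scene stay as the last step left them, time stands still between calls to the robot, and variables do not carry over. Pictures are saved under pics/ and viewed, at most 10 in all, crops included, and the job is handed in when it is done.

Besides the shell and the picture viewer there is one more tool, called after "Emit:" by a JSON object that holds its "name" and its "arguments". carry_out: Moves the arm, as the interface text tells. Its arguments: {"type":"object","properties":{"series":{"type":"array","items":{"type":"object","properties":{"dx":{"type":"number"},"dy":{"type":"number"},"dz":{"type":"number"},"spin":{"type":"number"}}}},"jaw":{"type":"number"},"squeeze":{"type":"number"}},"required":["series"]}

```bash
mkdir -p pics; cat > h.py <<'E'
import numpy as np, cv2
from workcell import r
def px2w(ci,u,v,d=None,z=None,H=480):
    f=H/2/np.tan(np.radians(ci['vfov'])/2)
    T=np.array(ci['T']); a=(u-ci['cx'])/f; b=(v-ci['cy'])/f
    ray=np.array([a,-b,-1.0])
    R=T[:3,:3]@ray; o=T[:3,3]
    s=d if z is None else (z-o[2])/R[2]
    return o+s*R
def save(n,p): cv2.imwrite('pics/'+n,p[:,:,::-1])
E
python3 - <<'E'
from h import *
for n in ['top','scene']:
    ci=r.camera_info(n); print(n,ci)
    p,d=r.grab_frame(n); save(n+'0.png',p); np.save(n+'0.npy',d); np.save(n+'0p.npy',p)
    
print(r.get_obs(), r.grip_depth)
E
```

```text
top {'vfov': 42.17346475195977, 'cx': 315.92174548596466, 'cy': 229.20743712082327, 'T': array([[-2.01498115e-02,  9.93362942e-01, -1.13243322e-01,
         2.86752664e+02],
       [-9.99441203e-01, -1.69916365e-02,  2.87848298e-02,
         9.35409633e+01],
       [ 2.66695939e-02,  1.13760051e-01,  9.93150232e-01,
         1.30109548e+03],
       [ 0.00000000e+00,  0.00000000e+00,  0.00000000e+00,
         1.00000000e+00]])}
scene {'vfov': 54.73276426742987, 'cx': 324.52853145666325, 'cy': 250.1171406089591, 'T': array([[ 5.61328894e-01, -5.31347717e-01,  6.34491509e-01,
         1.14695245e+03],
       [ 8.27493471e-01,  3.72231340e-01, -4.20355069e-01,
        -3.92586605e+02],
       [-1.28229181e-02,  7.60995028e-01,  6.48630974e-01,
         7.55507094e+02],
       [ 0.00000000e+00,  0.00000000e+00,  0.00000000e+00,
         1.00000000e+00]])}
{'time_s': 0.1, 'q': array([-1.34942760e+00,  3.13433094e-01,  1.49834743e+00,  3.83748849e-05,
        1.33095098e+00, -2.23430622e-01]), 'joint_vel': array([ 0.00095032, -0.0025001 , -0.00151935, -0.001613  , -0.00161115,
       -0.00103828]), 'tau': array([ 1.94962631e-03, -4.12899613e+01, -2.60142785e+01, -1.50646292e-04,
        3.04750785e-03,  4.27396699e-06]), 'tool_pos': array([ 225.83150462, -473.71457077,  230.77745871]), 'tcp_rot': array([ 9.75371810e-01,  2.20566335e-01,  1.92226373e-05, -5.69406206e-04]), 'force': array([0.67688925, 0.77334268, 0.65745851]), 'wrist_torque': array([ 0.0325013 , -0.05136273, -0.00047078]), 'gripper_force': 0.0, 'gripper_width': 1.002175883430157} 18.700000000000003
```

View pics/top0.png

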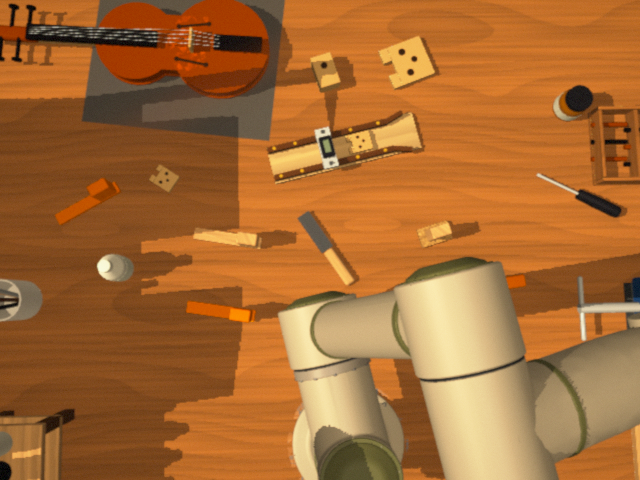

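View pics/scene0.png

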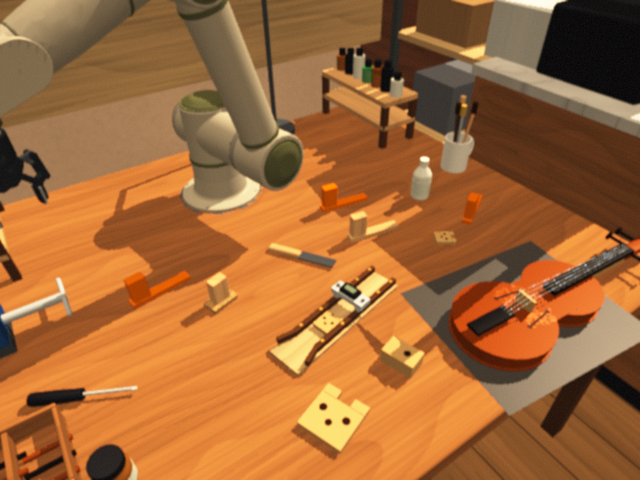

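Top view: the push stick is the pale one at (228,238), grip end about (250,240), nose to the left. Look-alikes: the noseless cork-soled block (435,233), and orange sticks at (88,200), (220,311) and (515,282). The track's flared entry is at (415,130), the arch at (326,147), the blank at (362,140) and the far end at (272,165). Bystander blanks are at (165,178), (408,62) and (326,72). I'll check the choice in a close crop.

```bash
python3 - <<'E'
from h import *
p=np.load('top0p.npy')
a=cv2.resize(p[105:255,185:435],None,fx=3.2,fy=3.2,interpolation=cv2.INTER_CUBIC)
save('crop1.png',a)
E
```

```text
(no output)
```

View pics/crop1.png

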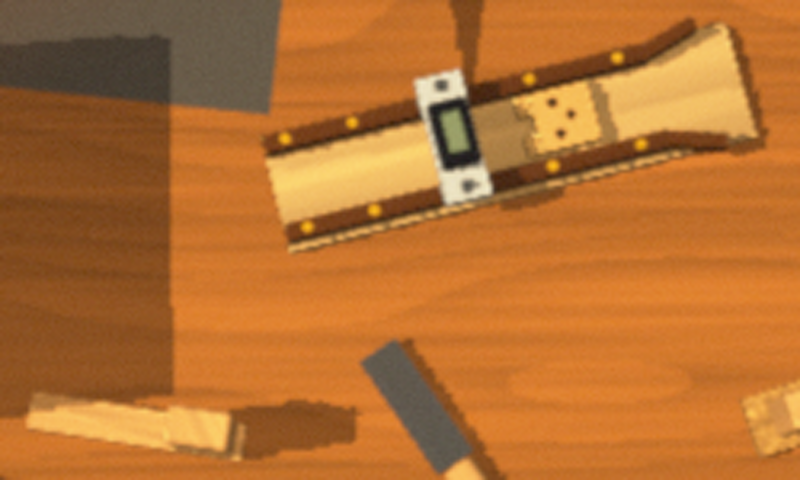

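The crop shows the L-shaped pale stick, with its nose end at crop (30,412) and grip top at (202,430). Brass screws on the fence tops give the track line, and the blank with its spots is at (563,120).

```bash
python3 - <<'E'
from h import *
ci=r.camera_info('top'); d=np.load('top0.npy')
P=lambda u,v,z: px2w(ci,185+(u+.5)/3.2-.5,105+(v+.5)/3.2-.5,z=z)[:2]
up=np.array([P(*q,26) for q in [(285,139),(352,123),(529,79),(617,58)]])
lo=np.array([P(*q,26) for q in [(307,227),(375,210),(553,166),(641,145)]])
fx=(up[0]-up[3]+lo[0]-lo[3]); fx/=np.linalg.norm(fx); th=np.arctan2(fx[1],fx[0]); ny=np.array([-fx[1],fx[0]])
c=(up.mean(0)+lo.mean(0))/2
print('track yaw deg',np.degrees(th),'sep',(lo-up).mean(0)@ny)
ac=np.mean([P(*q,60) for q in [(433,103),(467,98),(480,163),(446,168)]],0)
print('box',ac,'arch corners z40',np.round([P(*q,40) for q in [(415,80),(460,70),(492,192),(447,205)]],1))
o=c+fx*((np.mean([P(*q,40) for q in [(415,80),(460,70),(492,192),(447,205)]],0)-c)@fx)
loc=lambda w:np.round([(w-o)@fx,(w-o)@ny],1)
print('origin',o,'box loc',loc(ac))
print('scr up',[loc(x) for x in up],'lo',[loc(x) for x in lo])
for n,q in dict(far_bot=(290,250,10),ent_top=(730,25,10),ent_bot=(762,145,10)).items(): print(n,loc(P(*q)))
for q in [(598,85),(605,150),(527,95),(537,155)]: print('blank',loc(P(*q,22)))
# stick by depth
vv,uu=np.mgrid[222:256,185:275]
W=np.array([px2w(ci,u,v,d=d[v,u]) for u,v in zip(uu.ravel(),vv.ravel())])
for a,b in [(60,85),(7,20)]:
    m=(W[:,2]>a)&(W[:,2]<b); x=W[m]
    print(a,m.sum(),np.median(x[:,2]),cv2.minAreaRect(x[:,:2].astype(np.float32)),x[:,:2].mean(0))
for n,q in dict(nt=(28,398,12),nb=(28,428,12),g1=(168,408,72),g2=(166,446,72),g3=(240,411,72),g4=(234,452,72)).items(): print(n,P(*q))
E
```

```text
track yaw deg 103.21659159425181 sep 60.16875449590748
box [598.27416492  30.89611549] arch corners z40 [[638.8  56.1]
 [645.1  26.7]
 [564.    7.8]
 [555.9  37.1]]
origin [599.24882058  31.5089072 ] box loc [-0.4  1.1]
scr up [array([105.8, -30. ]), array([ 60.8, -29.8]), array([-59.4, -30.4]), array([-119.4,  -30.1])] lo [array([106. ,  30.2]), array([60.4, 30. ]), array([-59.8,  29.9]), array([-119.5,   30.3])]
far_bot [120.2  39.1]
ent_top [-202.1  -37.8]
ent_bot [-201.1   46.6]
blank [-103.2  -16.5]
blank [-96.4  27. ]
blank [-55.9 -21.3]
blank [-52.1  19.4]
60 248 72.46646509444474 ((411.0943603515625, 197.11309814453125), (40.30354309082031, 24.21685791015625), 80.60379791259766) [410.54543631 196.5501986 ]
7 571 12.730718991851063 ((417.40789794921875, 236.77545166015625), (181.7471923828125, 68.34939575195312), 88.03330993652344) [421.16419031 258.54528404]
nt [438.45721964 310.3893249 ]
nb [418.91063704 310.34768269]
g1 [423.69115331 214.07018927]
g2 [400.10312574 215.43835905]
g3 [421.05554221 169.62429211]
g4 [395.63800692 173.57568265]
```

Emit:
{"name": "carry_out", "arguments": {"series": [{"dx":0.008,"dy":0.03,"spin":5},{"dx":0.024,"dy":0.085,"spin":13},{"dx":0.04,"dy":0.14,"spin":21},{"dx":0.056,"dy":0.2,"spin":29},{"dx":0.072,"dy":0.26,"spin":37},{"dx":0.088,"dy":0.32,"spin":45},{"dx":0.104,"dy":0.38,"spin":52},{"dx":0.12,"dy":0.44,"spin":55.5}], "jaw": -1, "squeeze": 60}}

```text
validation failed for argument at $.se...
```

Emit:
{"name": "carry_out", "arguments": {"series": [{"dx":0.016,"dy":0.055,"dz":0},{"dx":0.032,"dy":0.11,"dz":-0.01},{"dx":0.047,"dy":0.165,"dz":-0.03},{"dx":0.06,"dy":0.21,"dz":-0.05},{"dx":0.065,"dy":0.231,"dz":-0.06},{"dx":0.065,"dy":0.231,"dz":-0.06},{"dx":0.065,"dy":0.231,"dz":-0.06}]}}

```text
validation failed for argument at $.se...
```

```bash
python3 - <<'E'
from h import *
ci=r.camera_info('wrist'); np.set_printoptions(suppress=True,precision=3); print(ci)
p,d=r.grab_frame('wrist'); save('wrist1.png',p); np.save('w1.npy',d)
o=r.get_obs(); print(o['time_s'],o['tool_pos'],o['tcp_rot'],o['q'])
f=240/np.tan(np.radians(ci['vfov'])/2); T=ci['T']
v,u=np.mgrid[0:480,0:640]; a=u-ci['cx'];b=v-ci['cy'];rr=np.hypot(a,b)+1e-9;th=rr/f
t=np.tan(th); C=np.stack([a/rr*t*d,-b/rr*t*d,-d],-1)
W=C@T[:3,:3].T+T[:3,3]; ok=(d>0)&(th<1.4)
R=ok&(np.abs(W[...,0]-425)<40)&(W[...,1]>165)&(W[...,1]<320)
for lo,hi in [(66,80),(8,17)]:
    m=R&(W[...,2]>lo)&(W[...,2]<hi); x=W[m]
    if len(x)>5: print(lo,len(x),np.median(x[:,2]),cv2.minAreaRect(x[:,:2].astype(np.float32)))
E
```

```text
{'vfov': 65.70646984690485, 'cx': 318.56509681815646, 'cy': 240.67370080820473, 'T': array([[   0.43 ,    0.858,    0.28 ,  297.876],
       [  -0.903,    0.409,    0.132, -439.972],
       [  -0.001,   -0.309,    0.951,  373.845],
       [   0.   ,    0.   ,    0.   ,    1.   ]])}
0.15 [ 225.827 -473.722  230.865] [ 0.975  0.221 -0.    -0.001] [-1.349  0.313  1.498 -0.     1.331 -0.223]
```

View pics/wrist1.png

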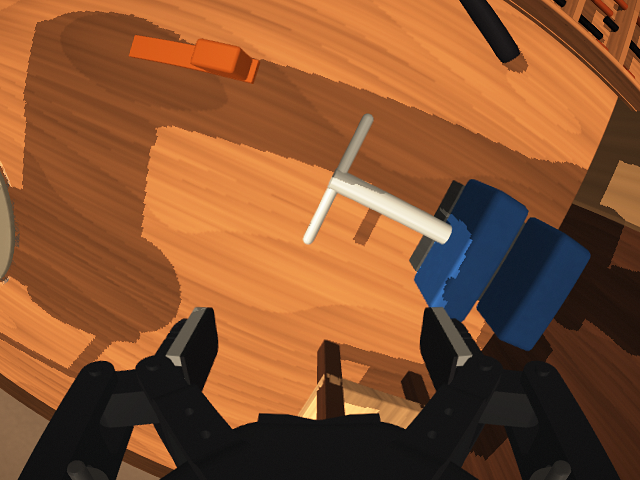

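Neither move ran, because both calls were refused. This picture is still from the start pose: orange stick at (200,55), clamp at (390,200). I'll give all four fields in every row.

Emit:
{"name": "carry_out", "arguments": {"series": [{"dx":0.008,"dy":0.03,"dz":0,"spin":5},{"dx":0.024,"dy":0.085,"dz":0,"spin":13},{"dx":0.04,"dy":0.14,"dz":0,"spin":21},{"dx":0.056,"dy":0.2,"dz":0,"spin":29},{"dx":0.072,"dy":0.26,"dz":0,"spin":37},{"dx":0.088,"dy":0.32,"dz":0,"spin":45},{"dx":0.104,"dy":0.38,"dz":0,"spin":52},{"dx":0.12,"dy":0.44,"dz":0,"spin":55.5}], "jaw": -1, "squeeze": 60}}

```text
time_s: 1.15
tool_pos: [345.9, -32.0, 231.4]
tcp_rot: [0.76, 0.65, 0.0, 0.0]
force: [1.8, -0.7, 0.2]
gripper_width: 1.001
gripper_force: 0.0
```

Emit:
{"name": "carry_out", "arguments": {"series": [{"dx":0.016,"dy":0.055,"dz":0,"spin":0},{"dx":0.032,"dy":0.11,"dz":-0.01,"spin":0},{"dx":0.047,"dy":0.165,"dz":-0.03,"spin":0},{"dx":0.06,"dy":0.21,"dz":-0.05,"spin":0},{"dx":0.065,"dy":0.23,"dz":-0.06,"spin":0},{"dx":0.065,"dy":0.23,"dz":-0.06,"spin":0}]}}

```text
time_s: 1.9
tool_pos: [410.3, 196.8, 170.4]
tcp_rot: [0.76, 0.65, -0.001, -0.001]
force: [0.1, -0.8, -1.2]
gripper_width: 1.002
gripper_force: 0.0
```

```bash
cat > wr.py <<'E'
from h import *
np.set_printoptions(suppress=True,precision=3)
def wrist(name):
    ci=r.camera_info('wrist'); p,d=r.grab_frame('wrist'); save(name,p)
    o=r.get_obs(); print(o['time_s'],o['tool_pos'],o['tcp_rot'],o['q'])
    f=240/np.tan(np.radians(ci['vfov'])/2); T=ci['T']
    v,u=np.mgrid[0:480,0:640]; a=u-ci['cx'];b=v-ci['cy'];rr=np.hypot(a,b)+1e-9;t=np.tan(rr/f)
    C=np.stack([a/rr*t*d,-b/rr*t*d,-d],-1)
    return p,C@T[:3,:3].T+T[:3,3],(d>0)&(rr/f<1.4)
E
python3 - <<'E'
from wr import *
p,W,ok=wrist('wrist2.png')
R=ok&(np.abs(W[...,0]-425)<40)&(W[...,1]>160)&(W[...,1]<320)
for lo,hi in [(68,77),(9,15)]:
    m=R&(W[...,2]>lo)&(W[...,2]<hi); x=W[m]
    if len(x)>5: print(lo,len(x),np.median(x[:,2]),cv2.minAreaRect(x[:,:2].astype(np.float32)))
E
```

```text
1.95 [410.58  196.026 171.059] [ 0.76   0.65  -0.001 -0.   ] [ 0.187  0.221  1.785 -0.     1.136  0.343]
68 1897 72.18689622844983 ((412.1715393066406, 195.646484375), (39.93910217285156, 23.848628997802734), 80.47320556640625)
9 3495 12.393523193431236 ((422.99017333984375, 261.0264892578125), (97.25267028808594, 24.325511932373047), 79.82735443115234)
```

View pics/wrist2.png

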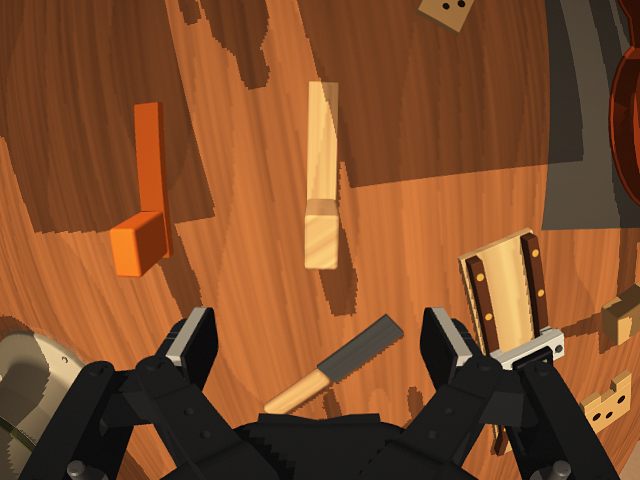

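The wrist view shows the stick straight ahead, grip top at (321,240) and nose up at (323,85). The orange one is well to the left. The grip measures 39.9 x 23.8 mm at z 72, as described, centred at (412,196) with yaw 80.4°. Next I descend and grip.

Emit:
{"name": "carry_out", "arguments": {"series": [{"dx":0.0015,"dy":-0.0005,"dz":-0.03,"spin":-0.5},{"dx":0.0015,"dy":-0.0005,"dz":-0.07,"spin":-0.5},{"dx":0.0015,"dy":-0.0005,"dz":-0.105,"spin":-0.5},{"dx":0.0015,"dy":-0.0005,"dz":-0.13,"spin":-0.5},{"dx":0.0015,"dy":-0.0005,"dz":-0.14,"spin":-0.5},{"dx":0.0015,"dy":-0.0005,"dz":-0.14,"spin":-0.5}]}}

```text
time_s: 2.7
tool_pos: [412.7, 195.1, 31.7]
tcp_rot: [0.764, 0.646, 0.0, 0.0]
force: [0.5, -0.3, -0.6]
gripper_width: 1.002
gripper_force: 0.0
```

Emit:
{"name": "carry_out", "arguments": {"series": [{"dx":0,"dy":0,"dz":0,"spin":0},{"dx":0,"dy":0,"dz":0,"spin":0},{"dx":0,"dy":0,"dz":0,"spin":0},{"dx":0,"dy":0,"dz":0,"spin":0},{"dx":0,"dy":0,"dz":0,"spin":0},{"dx":0,"dy":0,"dz":0,"spin":0},{"dx":0,"dy":0,"dz":0,"spin":0},{"dx":0,"dy":0,"dz":0,"spin":0}], "jaw": 1, "squeeze": 60}}

```text
time_s: 3.7
tool_pos: [412.5, 195.6, 31.6]
tcp_rot: [0.763, 0.646, 0.0, 0.0]
force: [-1.4, -0.1, 5.7]
gripper_width: 0.274
gripper_force: 62.1
```

Emit:
{"name": "carry_out", "arguments": {"series": [{"dx":0,"dy":0,"dz":0.02,"spin":0},{"dx":0,"dy":0,"dz":0.06,"spin":0},{"dx":0.005,"dy":-0.01,"dz":0.1,"spin":0},{"dx":0.02,"dy":-0.035,"dz":0.12,"spin":4},{"dx":0.045,"dy":-0.075,"dz":0.12,"spin":9},{"dx":0.07,"dy":-0.12,"dz":0.12,"spin":14},{"dx":0.1,"dy":-0.165,"dz":0.12,"spin":19},{"dx":0.13,"dy":-0.21,"dz":0.12,"spin":22.7}]}}

```text
time_s: 4.7
tool_pos: [543.0, -16.0, 151.0]
tcp_rot: [0.62, 0.784, -0.0, -0.0]
force: [-0.2, 0.4, -1.7]
gripper_width: 0.274
gripper_force: 61.4
```

Emit:
{"name": "carry_out", "arguments": {"series": [{"dx":0.03,"dy":-0.045,"dz":0,"spin":0},{"dx":0.055,"dy":-0.09,"dz":0,"spin":0},{"dx":0.08,"dy":-0.135,"dz":0,"spin":0},{"dx":0.1,"dy":-0.17,"dz":0,"spin":0},{"dx":0.111,"dy":-0.188,"dz":0,"spin":0},{"dx":0.111,"dy":-0.188,"dz":0,"spin":0},{"dx":0.111,"dy":-0.188,"dz":0,"spin":0}]}}

```text
time_s: 5.58
tool_pos: [653.0, -201.5, 151.0]
tcp_rot: [0.621, 0.784, -0.0, -0.0]
force: [1.1, -0.7, -0.2]
gripper_width: 0.272
gripper_force: 61.4
```

```bash
python3 - <<'E'
from wr import *
p,W,ok=wrist('wrist3.png')
o=r.get_obs(); print(o['gripper_width'],o['gripper_force'])
R=ok&(W[...,0]>590)&(W[...,0]<690)&(W[...,1]>-195)&(W[...,1]<-60)
for lo,hi in [(120,150)]:
    m=R&(W[...,2]>lo)&(W[...,2]<hi); x=W[m]
    if len(x)>5: print(lo,len(x),np.percentile(x[:,2],[5,50,95]),cv2.minAreaRect(x[:,:2].astype(np.float32)))
th=np.radians(103.2); fx=np.array([np.cos(th),np.sin(th)]); ny=np.array([-fx[1],fx[0]]); O=np.array([599.25,31.5])
L=np.stack([(W[...,:2]-O)@fx,(W[...,:2]-O)@ny,W[...,2]],-1)
np.save('L3.npy',L); print('tcp in track',(o['tool_pos'][:2]-O)@fx,(o['tool_pos'][:2]-O)@ny)
m=ok&(L[...,0]>-120)&(L[...,0]<-30)&(abs(L[...,1])<23)&(L[...,2]>17)&(L[...,2]<26)
print('blank',m.sum(),np.median(L[m][:,2]),cv2.minAreaRect(L[m][:,:2].astype(np.float32)))
E
```

```text
5.625 [ 653.086 -201.393  151.284] [ 0.621  0.784  0.    -0.   ] [-0.47   0.731  1.051  0.     1.36  -0.701]
0.2732522500442593 61.40040636062622
120 12190 [130.743 131.848 135.867] ((638.1456909179688, -138.104248046875), (24.359235763549805, 98.67489624023438), 13.444591522216797)
tcp in track -239.0328930453648 0.7676511110081388
blank 2298 22.424752808388916 ((-81.5514144897461, -1.3852500915527344), (32.68275451660156, 40.15495300292969), 0.387614369392395)
```

View pics/wrist3.png

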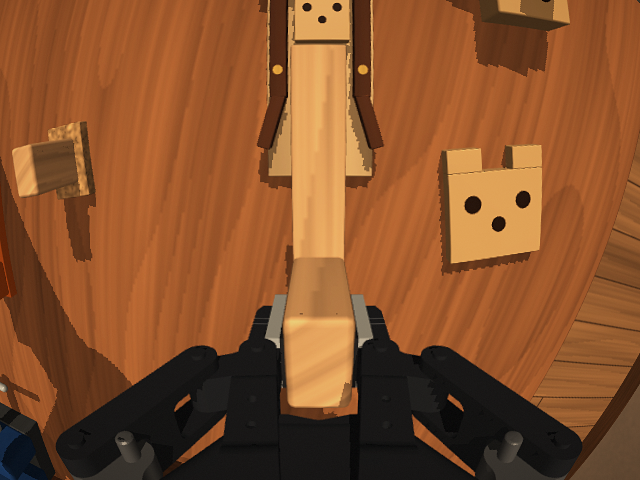

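The stick is held level and in line, with its nose at track x of about −125, y +1. The blank's rear face, at pixel (322,40), is at about x −98, yaw about 0. I'll descend behind it.

Emit:
{"name": "carry_out", "arguments": {"series": [{"dx":0.001,"dy":0,"dz":-0.025,"spin":-0.2},{"dx":0.001,"dy":0,"dz":-0.055,"spin":-0.2},{"dx":0.001,"dy":0,"dz":-0.08,"spin":-0.2},{"dx":0.001,"dy":0,"dz":-0.097,"spin":-0.2},{"dx":0.001,"dy":0,"dz":-0.105,"spin":-0.2},{"dx":0.001,"dy":0,"dz":-0.107,"spin":-0.2},{"dx":0.001,"dy":0,"dz":-0.107,"spin":-0.2}]}}

```text
time_s: 6.5
tool_pos: [654.7, -202.5, 45.1]
tcp_rot: [0.623, 0.783, 0.0, 0.001]
force: [-0.9, -1.3, 0.4]
gripper_width: 0.276
gripper_force: 61.4
```

Emit:
{"name": "carry_out", "arguments": {"series": [{"dx":-0.002,"dy":0.01,"dz":0,"spin":0},{"dx":-0.005,"dy":0.021,"dz":0,"spin":0},{"dx":-0.0073,"dy":0.031,"dz":0,"spin":0},{"dx":-0.0096,"dy":0.041,"dz":0,"spin":0},{"dx":-0.012,"dy":0.051,"dz":0,"spin":0},{"dx":-0.0143,"dy":0.061,"dz":0,"spin":0},{"dx":-0.0164,"dy":0.07,"dz":0,"spin":0},{"dx":-0.0176,"dy":0.075,"dz":0,"spin":0}]}}

```text
time_s: 7.5
tool_pos: [636.7, -126.8, 44.3]
tcp_rot: [0.622, 0.783, -0.0, -0.0]
force: [-1.0, -0.3, -0.5]
gripper_width: 0.272
gripper_force: 61.4
```

```bash
python3 - <<'E'
from wr import *
ci=r.camera_info('top'); p,d=r.grab_frame('top'); save('t2.png',p)
p,W,ok=wrist('wrist4.png')
o=r.get_obs(); print(o['force'],o['gripper_force'])
th=np.radians(103.2); fx=np.array([np.cos(th),np.sin(th)]); ny=np.array([-fx[1],fx[0]]); O=np.array([599.25,31.5])
L=np.stack([(W[...,:2]-O)@fx,(W[...,:2]-O)@ny,W[...,2]],-1)
t=o['tool_pos'][:2]-O; print('tcp in track',t@fx,t@ny)
m=ok&(abs(L[...,1])<22)&(L[...,2]>19)&(L[...,2]<29)&(L[...,0]>-100)&(L[...,0]<120)
b=np.round(L[m][:,0]/10).astype(int)*10
for x in np.unique(b): s=L[m][b==x]; print(x,len(s),np.median(s[:,2]).round(1),np.percentile(s[:,1],[2,98]).round(1))
E
```

```text
7.6 [ 636.705 -126.904   44.309] [ 0.622  0.783  0.    -0.   ] [-0.377  0.766  1.285  0.     1.091 -0.604]
[-0.043 -0.411 -1.256] 61.38082265853882
tcp in track -162.77160872870363 -0.29329259321364665
-100 645 25.1 [-11.9  10.9]
-90 1253 25.1 [-12.2  11.2]
-80 1250 25.1 [-11.8  10.7]
-70 1277 25.1 [-12.1  11. ]
-60 1250 25.2 [-12.1  10.9]
-50 1401 24.5 [-19.5  16.3]
-40 1913 22.4 [-20.7  17.6]
-30 1716 22.5 [-20.8  17.6]
```

View pics/wrist4.png

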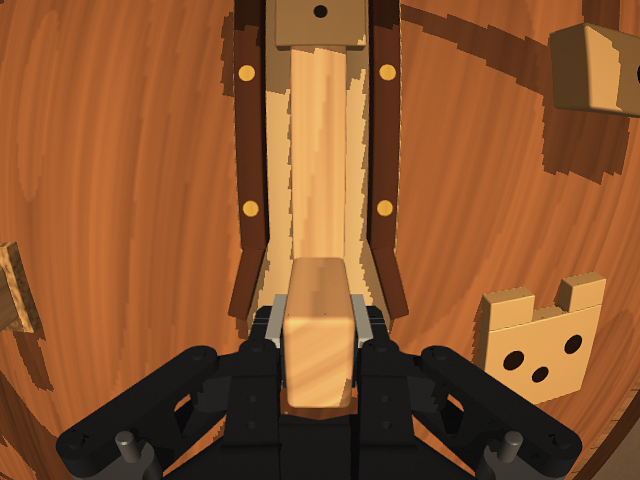

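The nose is against the blank's rear face at pixel (320,45), track x about −48. It is straight and centred. I'll push 90 mm more.

Emit:
{"name": "carry_out", "arguments": {"series": [{"dx":-0.002,"dy":0.008,"dz":0,"spin":0},{"dx":-0.0045,"dy":0.019,"dz":0,"spin":0},{"dx":-0.0075,"dy":0.032,"dz":0,"spin":0},{"dx":-0.0106,"dy":0.045,"dz":0,"spin":0},{"dx":-0.0136,"dy":0.058,"dz":0,"spin":0},{"dx":-0.0164,"dy":0.07,"dz":0,"spin":0},{"dx":-0.019,"dy":0.081,"dz":0,"spin":0},{"dx":-0.0206,"dy":0.088,"dz":0,"spin":0}]}}

```text
time_s: 8.6
tool_pos: [616.0, -38.7, 44.3]
tcp_rot: [0.622, 0.783, -0.0, 0.0]
force: [0.5, -0.3, -0.6]
gripper_width: 0.273
gripper_force: 61.4
```

```bash
cat > chk.py <<'E'
from h import *
def blank(name):
    ci=r.camera_info('top'); p,d=r.grab_frame('top'); save(name,p); T=ci['T']
    f=240/np.tan(np.radians(ci['vfov'])/2); v,u=np.mgrid[0:480,0:640]
    W=np.stack([(u-ci['cx'])/f*d,-(v-ci['cy'])/f*d,-d],-1)@T[:3,:3].T+T[:3,3]
    th=np.radians(103.2); fx=np.array([np.cos(th),np.sin(th)]); ny=np.array([-fx[1],fx[0]]); O=np.array([599.25,31.5])
    L=np.stack([(W[...,:2]-O)@fx,(W[...,:2]-O)@ny,W[...,2]],-1)
    m=(d>0)&(abs(L[...,1])<22)&(L[...,2]>18.5)&(L[...,2]<29)&(L[...,0]>-200)&(L[...,0]<130)
    b=np.round(L[m][:,0]/10).astype(int)*10
    for x in np.unique(b): s=L[m][b==x]; print(x,len(s),np.median(s[:,2]).round(1),np.percentile(s[:,1],[2,98]).round(1))
    s=L[m]; s=s[(s[:,0]>10)&(abs(s[:,1])<19)]; print('x max/min',s[:,0].max(),s[:,0].min())
    o=r.get_obs(); t=o['tool_pos'][:2]-O; print('tcp in track',t@fx,t@ny,o['time_s'])
    return p
E
python3 - <<'E'
from chk import *
p=blank('t3.png')
E
```

```text
20 42 24.7 [-12.3  11.9]
30 51 25.3 [-11.1  12. ]
40 52 25.3 [-13.7  11.7]
50 86 23.5 [-20.2  18.7]
60 84 22.9 [-20.1  18.3]
70 87 23.1 [-20.3  18. ]
80 87 22.1 [-19.6  18.3]
90 57 22.6 [-20.3  19.3]
x max/min 94.08614360115544 15.858236904591367
tcp in track -71.57868949118534 -0.32082580837191 8.65
```

The blank lies from about x = 44 to 94, which is clear of the arch and still on the track. I'll retract straight back, lift, and return the stick to its old spot.

Emit:
{"name": "carry_out", "arguments": {"series": [{"dx":0.0016,"dy":-0.007,"dz":0,"spin":0},{"dx":0.0059,"dy":-0.025,"dz":0,"spin":0},{"dx":0.0117,"dy":-0.05,"dz":0,"spin":0},{"dx":0.0188,"dy":-0.08,"dz":0,"spin":0},{"dx":0.0258,"dy":-0.11,"dz":0,"spin":0},{"dx":0.0329,"dy":-0.14,"dz":0,"spin":0},{"dx":0.0376,"dy":-0.16,"dz":0,"spin":0},{"dx":0.0395,"dy":-0.168,"dz":0,"spin":0}]}}

```text
time_s: 9.65
tool_pos: [655.5, -210.3, 44.0]
tcp_rot: [0.624, 0.782, -0.0, 0.0]
force: [-0.8, 0.9, -0.9]
gripper_width: 0.274
gripper_force: 61.4
```

Emit:
{"name": "carry_out", "arguments": {"series": [{"dx":0,"dy":0,"dz":0.01,"spin":0},{"dx":0,"dy":0,"dz":0.04,"spin":0},{"dx":0,"dy":0,"dz":0.08,"spin":0},{"dx":-0.02,"dy":0.03,"dz":0.107,"spin":0},{"dx":-0.045,"dy":0.075,"dz":0.107,"spin":-5},{"dx":-0.07,"dy":0.12,"dz":0.107,"spin":-11},{"dx":-0.1,"dy":0.165,"dz":0.107,"spin":-17},{"dx":-0.13,"dy":0.21,"dz":0.107,"spin":-22.5}]}}

```text
time_s: 10.65
tool_pos: [524.4, 4.5, 152.2]
tcp_rot: [0.764, 0.645, 0.0, 0.0]
force: [-0.1, 0.6, -0.7]
gripper_width: 0.273
gripper_force: 61.4
```

Emit:
{"name": "carry_out", "arguments": {"series": [{"dx":-0.025,"dy":0.042,"dz":0,"spin":0},{"dx":-0.05,"dy":0.085,"dz":0,"spin":0},{"dx":-0.075,"dy":0.128,"dz":0,"spin":0},{"dx":-0.097,"dy":0.166,"dz":0,"spin":0},{"dx":-0.11,"dy":0.188,"dz":0,"spin":0},{"dx":-0.113,"dy":0.193,"dz":-0.01,"spin":0},{"dx":-0.113,"dy":0.193,"dz":-0.04,"spin":0},{"dx":-0.113,"dy":0.193,"dz":-0.07,"spin":0}]}}

```text
time_s: 11.65
tool_pos: [412.9, 195.2, 80.5]
tcp_rot: [0.763, 0.646, 0.0, 0.0]
force: [0.0, -0.8, -1.1]
gripper_width: 0.272
gripper_force: 61.4
```

Emit:
{"name": "carry_out", "arguments": {"series": [{"dx":0,"dy":0,"dz":-0.02,"spin":0},{"dx":0,"dy":0,"dz":-0.035,"spin":0},{"dx":0,"dy":0,"dz":-0.043,"spin":0},{"dx":0,"dy":0,"dz":-0.047,"spin":0},{"dx":0,"dy":0,"dz":-0.047,"spin":0},{"dx":0,"dy":0,"dz":-0.047,"spin":0}]}}

```text
time_s: 12.4
tool_pos: [413.0, 195.6, 34.7]
tcp_rot: [0.763, 0.646, 0.0, 0.0]
force: [0.3, -0.0, -0.9]
gripper_width: 0.278
gripper_force: 61.4
```

Emit:
{"name": "carry_out", "arguments": {"series": [{"dx":0,"dy":0,"dz":-0.0015,"spin":0},{"dx":0,"dy":0,"dz":-0.003,"spin":0},{"dx":0,"dy":0,"dz":-0.003,"spin":0}]}}

```text
time_s: 12.78
tool_pos: [412.8, 195.6, 31.6]
tcp_rot: [0.763, 0.646, 0.0, 0.0]
force: [-0.8, -0.4, 5.3]
gripper_width: 0.27
gripper_force: 62.0
```

Emit:
{"name": "carry_out", "arguments": {"series": [{"dx":0,"dy":0,"dz":0,"spin":0},{"dx":0,"dy":0,"dz":0,"spin":0},{"dx":0,"dy":0,"dz":0,"spin":0},{"dx":0,"dy":0,"dz":0,"spin":0},{"dx":0,"dy":0,"dz":0,"spin":0},{"dx":0,"dy":0,"dz":0,"spin":0},{"dx":0,"dy":0,"dz":0,"spin":0},{"dx":0,"dy":0,"dz":0,"spin":0}], "jaw": -1}}

```text
time_s: 13.78
tool_pos: [412.7, 195.6, 31.3]
tcp_rot: [0.763, 0.646, 0.0, -0.0]
force: [0.0, -0.4, 0.6]
gripper_width: 1.004
gripper_force: 0.0
```

Emit:
{"name": "carry_out", "arguments": {"series": [{"dx":0,"dy":0,"dz":0.01,"spin":0},{"dx":0,"dy":0,"dz":0.03,"spin":0},{"dx":0,"dy":0,"dz":0.06,"spin":0},{"dx":0,"dy":0,"dz":0.1,"spin":0},{"dx":0,"dy":0,"dz":0.14,"spin":0},{"dx":-0.02,"dy":-0.03,"dz":0.16,"spin":0},{"dx":-0.03,"dy":-0.08,"dz":0.17,"spin":0},{"dx":-0.03,"dy":-0.1,"dz":0.17,"spin":0}]}}

```text
time_s: 14.78
tool_pos: [382.3, 94.1, 202.7]
tcp_rot: [0.764, 0.646, 0.001, 0.001]
force: [0.4, -0.3, 0.0]
gripper_width: 1.004
gripper_force: 0.0
```

```bash
python3 - <<'E'
from chk import *
p=blank('t4.png')
a=cv2.resize(p[105:330,150:450],None,fx=2.6,fy=2.6,interpolation=cv2.INTER_CUBIC)
save('t4c.png',a)
E
```

```text
-160 1 18.8 [-4.2 -4.2]
-130 1 20.0 [-11.6 -11.6]
-70 2 19.1 [-0.4 11.9]
-30 2 19.1 [-21.1  11. ]
20 1 19.4 [-16.1 -16.1]
30 1 18.8 [-6.3 -6.3]
50 83 23.5 [-20.   18.3]
60 84 22.8 [-20.5  18.3]
70 86 23.5 [-20.1  17.9]
80 85 23.3 [-19.9  17.9]
90 62 23.5 [-20.2  18.8]
x max/min 94.65019326729963 15.758898163463833
tcp in track 109.394562262699 196.8387665526531 14.825
```

View pics/t4c.png

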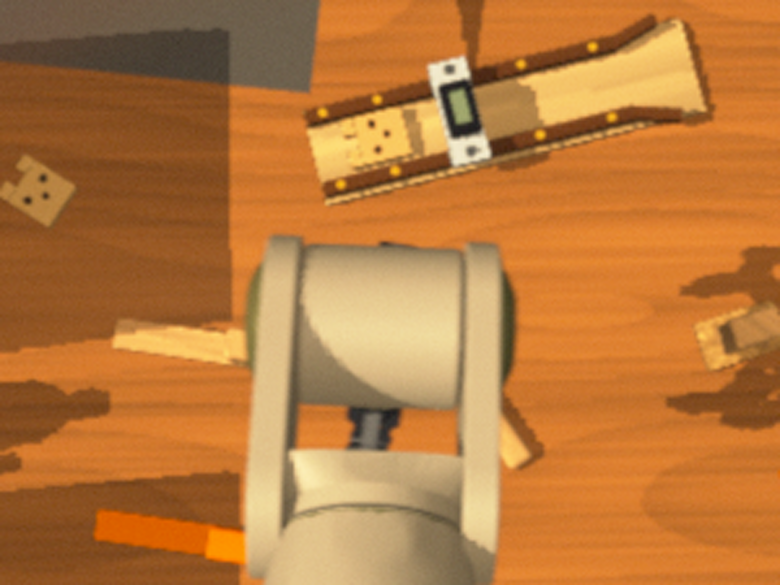

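The blank is on the track beyond the arch, at crop (380,138), x of about 44 to 94. The stick stands at its old place, with its nose at crop (115,335), and the gripper is clear of it.

```bash
python3 -c "
from workcell import r
print(r.hand_in())"
```

```text
the job is handed in; nothing more can be done
None
```

Job done and handed in at about 15 s: the stick pushed the blank under the arch to x ≈ 44–94 mm, clear beyond it and on the track, and the stick is back on its sole at its old spot on the bench; no verdict came back.

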